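Fit the spacer collars on the cutter spindle and hold the gauge on the check spot

ROBOT

A 6-joint arm with a two-finger parallel gripper is mounted at the origin on a cart in front of the work surface, level with it; the furniture and walls round the work are solid. World frame = base frame: x ahead of the robot, y to its left, z up, the work surface at z = 0. Lengths are in m, angles in rad, forces in N, time in s.
With the tool pointing down it reaches from about 0.375 to 0.925 m from the base axis. Payload 5.7 kg.
Tool frame: the origin (TCP) lies on the centre line of the jaws, within the pads' length; the fingertips stand 17 mm ahead of it and the grasp point (between the pads) lies 2 mm behind it (ctrl.finger_overhang is the distance from the TCP to the fingertips, in m); z points along the fingers, y is the line along which they close (so a half turn about z gives the same grasp; the last joint's range is limited). The gripper opens to 88 mm and grips with 3 to 60 N. Pads are 20 mm wide; open, the fingers measure 115 mm over their backs; the gripper's body (75 mm by 178 mm) begins 61 mm behind the grasp point.
Start: joints at [-1.227, 0.359, 1.51, -0, 1.272, -0.115], TCP at [0.266, -0.538, 0.24] pointing down, gripper open.
Joint ranges: [-2.97, 2.97], [-1.01, 2.36], [0.21, 2.38], [-0.96, 4.11], [0.2, 2.71], [-2.98, 2.98]. Speed limits (rad/s): [2.39, 2.39, 3.14, 3.14, 3.14, 3.14].

INTERFACE

Orientations are given as a unit quaternion [x, y, z, w].
In Python, from workcell import monitor, eyes, job, ctrl gives the robot as it stands. The module is installed in compiled form; this text tells all that it offers.
- The arm moves only by the tool jog_arm, never from a script. Its argument "targets" is a list of rows, each an object of numbers: "x", "y", "z": the shift along the tool's x, y, z scaled (see below); "wx", "wy", "wz": the turn, a rotation vector about the tool's x, y, z scaled (see below); "grip": the opening, from 0 (shut) to 1 (fully open). In form: [{"x": .., "y": .., "z": .., "wx": .., "wy": .., "wz": .., "grip": ..}, ...]. A call has 1 to 20 rows; each row is the pose to reach, as a shift and turn from the pose commanded when the call began, along the tool's axes at that moment; what a row does not reach only later rows make up. The controller multiplies each number of a shift by 0.8 m and each number of a turn by 2 rad. A row lasts 1/8 s, in which the tool goes at most 62.5 mm and 10.7 degrees, less where a joint would pass 70% of its speed; a pose out of reach is approached as far as the arm can. A call with a number of a shift or a turn outside -1 to 1 is refused whole. A call with a gripper value outside its range is refused whole. The fingers move at their own pace and stop on an object; "grip_force" is the grip in N (left out, the last holds). Time passes only in rows, so rows that repeat a pose let the fingers close. It gives the time, the measured TCP pose, the force, the opening and the grip force at its end, in the units of the state.
- monitor.get_obs(): the state, without advancing time (a new reading comes with each control period).
- eyes.capture(name): name is "scene" or "top" or "wrist"; returns a dict with "image" (384x512x3 uint8, red, green, blue), "fov_y" (degrees; the focal length in pixels is half the picture's height over the tangent of half this angle, whatever the lens; pixels are square), "cx", "cy" (the principal point, pixels), "world_from_camera" (4x4, takes a point from camera to world coordinates); the wrist camera has in their place "tool_from_camera" (4x4, takes a point from camera to tool coordinates, whose origin is the TCP and whose axes are the flange's). Camera axes: x right, y down, z forward; pixel columns grow to the right and rows downward; lengths in m; the calibration is good to about 2 mm. The wrist camera is an equidistant fisheye: a pixel r from the principal point sees the ray r / f radians off the axis. A picture is of the moment at which its call begins: read the wrist's pose just before it. There is no depth.
- job.hand_in(): hands the job in; it is judged then, once.
The state is a dict: "time": time; "qpos": joint angles; "dq": joint speeds; "tau": joint torques, N m; "position": TCP position; "ee_rot": TCP orientation; "ft_force": force on the tool from outside, world axes, zero at the start; "wrist_torque": the same for the moment, N m; "width": finger opening in m; "grasp_force": force on a finger pad.
Only numpy, scipy, OpenCV 4.12 (cv2) and the standard library are available. Lean on these libraries where they do the work, as an engineer would, in place of code of your own. Each camera call takes 0.05 s, during which the arm holds its last target. There are 200 camera calls.

TASK

Set up the vegetable cutter's spindle: lower the plain tall collar onto the upright spindle until it sits fully home on the base and let go, then in the same way the flanged collar on top of it, hub upwards (do not drop either of them). Then take the plunger gauge out of its stand and hold it upright with its tip on the dark round spot on the flange, pressed gently so that the plunger is about half way in. Finish while still holding it there, and leave the tin, the mug and the tape roll where they are.

Things in the scene. Friction and masses are not known exactly. Their poses are not given: they have to be found in the camera images.
- cutter_base: White low drive base of a vegetable cutter, 150 (x) x 125 (y) x 36 mm, fixed; origin under its centre, on the table. A flat aluminium seat of 68 mm diameter in its middle reaches 40 mm above the table, and an upright round steel spindle of 18 mm diameter stands on the seat's centre, 66 mm tall above the seat (top 106 mm above the table), its last 6 mm tapering to 10 mm diameter.
- spindle_foot (a point): Point on the spindle's axis at the level of the seat, 40 mm above the table; z up.
- tall_collar: Plain aluminium ring lying flat on the table, 52 mm outer diameter, 22 mm bore right through, 30 mm tall; origin at the centre of its underside, z up along the bore; 0.12 kg.
- flanged_collar: Aluminium collar lying flat on the table, hub upwards: a flange 74 mm in diameter and 8 mm thick with a round hub of 36 mm diameter standing on it, 26 mm tall in all (so 18 mm of hub above the flange), 22 mm bore right through; origin at the centre of the flange's underside, z up along the bore; 0.16 kg. Its x axis points to the spot.
- spot (a point): Centre of the only dark round spot (12 mm diameter, flush) on the upper face of the flange, 26.5 mm from the bore's axis along the flanged collar's x, 8 mm above its underside.
- gauge_stand: Grey plastic block 66 x 66 x 68 mm on a 90 x 90 x 8 mm foot, fixed, with an upright open hole of 23 mm diameter in its top; origin under its centre, on the table. The gauge stands in it.
- gauge: Spring plunger gauge standing tip down in the stand. Black flat-sided handle 32 (x) x 26 (y) mm, 78 mm tall, with a steel button (18 mm wide, 6 mm high) on top; below it a 14 mm barrel, 26 mm long, then the 7 mm plunger. Origin at the centre of the handle's underside (rests on the stand's top, 68 mm above the table); z up the handle. Tip 60 mm below the origin, plunger out. 0.16 kg.
- plunger (a joint): How far the plunger is pushed into the gauge, m: 0 fully out, 0.014 fully in. A spring pushes it out: about 1 N to start it moving, 2.8 N half way in, 4.5 N fully in.
- gauge_tip (a point): Rounded end of the plunger, the gauge's lower end, on the axis of the handle.
- tin_1: Food tin, 57 mm diameter, 72 mm tall; bystander; origin at the centre of its underside.
- mug_1: Dotted white mug, 78 mm body, 93 mm tall; bystander; origin at its underside.
- tape_1: Flat roll of beige tape, 98 mm across, 25 mm tall; bystander; origin at its underside.

How it is judged:
On the way, in this order (a step that is already met when the one before it is completed fails the run):
1. the tall collar is carried down the spindle to its foot, not dropped (contact force between the fingers and tall_collar above 1 N and horizontal distance between tall_collar and spindle_foot below 0.006 m and z of tall_collar in the frame of spindle_foot below 0.012 m), for 0.05 s.
2. the tall collar is fully home on the seat and let go (horizontal distance between tall_collar and spindle_foot below 0.005 m and z of tall_collar in the frame of spindle_foot below 0.003 m and angle between tall_collar's own z axis and vertical below 0.08 rad and contact force between the fingers and tall_collar below 0.1 N), for 0.2 s.
3. the flanged collar is carried down the spindle onto the tall one, not dropped (contact force between the fingers and flanged_collar above 1 N and horizontal distance between flanged_collar and spindle_foot below 0.006 m and z of flanged_collar in the frame of spindle_foot below 0.042 m), for 0.05 s.
4. the flanged collar is fully home on the tall one and let go (horizontal distance between each of tall_collar, flanged_collar and spindle_foot below 0.005 m and z of tall_collar in the frame of spindle_foot below 0.003 m and angle between each of tall_collar, flanged_collar's own z axis and vertical below 0.08 rad and z of flanged_collar in the frame of spindle_foot between 0.026 and 0.034 m and contact force between the fingers and flanged_collar below 0.1 N), for 0.2 s.
5. the gauge is lifted out of its stand in the gripper (contact force between the fingers and gauge above 2 N and height (world z) of gauge above 0.13 m and contact force between gauge and gauge_stand below 0.05 N), for 0.1 s.
At the end, for the whole second after the job is handed in: Both collars home on the spindle (heights within 3-4 mm, 5 mm of the axis, level within 4 deg), not touched by fingers; gauge gripped, still, upright within 7 deg, tip within 6 mm of the spot centre, plunger 3-11 mm in, 0.7-7 N on the flange; gauge touches neither stand nor base (all of step 4 and contact force between the fingers and tall_collar below 0.1 N and distance between gauge_tip and spot below 0.006 m and angle between gauge's own z axis and vertical below 0.12 rad and value of joint plunger between 0.003 and 0.011 m and contact force between gauge and flanged_collar between 0.7 and 7 N and contact force between the fingers and gauge above 2 N and contact force between gauge and gauge_stand below 0.05 N and contact force between gauge and cutter_base below 0.05 N and linear speed of gauge below 0.02 m/s); the arm keeps its last pose, push and grip.
It fails at once if the gauge is rammed on the flanged collar (over 15 N) (contact force between gauge and flanged_collar above 15 N).
It fails at once if the tin is moved by over 30 mm (distance of tin_1 from where it was at the start of the episode above 0.03 m).
It fails at once if the mug is moved by over 30 mm (distance of mug_1 from where it was at the start of the episode above 0.03 m).
It fails at once if the tape is moved by over 30 mm (distance of tape_1 from where it was at the start of the episode above 0.03 m).
It also fails if it takes over 56 s, if anything falls off the work surface, if the arm or the gripper's body presses on something with over 40 N, if the wrist force passes 120 N, or if a joint passes its speed limit or range.

## Working session

There is one attempt and no reset: what is moved stays moved. The work goes in short steps, Python scripts to look and compute and a tool call to move; the robot and the scene stay as the last step left them, time stands still between calls to the robot, and variables do not carry over. Pictures are saved under pics/ and viewed, at most 10 in all, crops included, and the job is handed in when it is done.

Besides the shell and the picture viewer there is one more tool, called after "Call:" as name(argument=value, ...), one argument or row to a line, values as JSON. jog_arm: Moves the arm, as the interface text tells. Shifts and turns lie within -1 to 1; 1 stands for 0.8 m of shift or 2 rad of turn. Its arguments: {"type":"object","properties":{"targets":{"type":"array","items":{"type":"object","properties":{"x":{"type":"number","minimum":-1,"maximum":1},"y":{"type":"number","minimum":-1,"maximum":1},"z":{"type":"number","minimum":-1,"maximum":1},"wx":{"type":"number","minimum":-1,"maximum":1},"wy":{"type":"number","minimum":-1,"maximum":1},"wz":{"type":"number","minimum":-1,"maximum":1},"grip":{"type":"number"}}}},"grip_force":{"type":"number"}},"required":["targets"]}

```bash
mkdir -p pics
cat > h.py <<'E'
import numpy as np, cv2, json
from workcell import monitor, eyes, job, ctrl
from scipy.spatial.transform import Rotation as R
def ray(c,u,v):
    im=c["image"]; f=im.shape[0]/2/np.tan(np.radians(c["fov_y"])/2)
    T=np.array(c["world_from_camera"]); d=T[:3,:3]@np.array([(u-c["cx"])/f,(v-c["cy"])/f,1.]); return T[:3,3],d
def hit(c,u,v,z):
    o,d=ray(c,u,v); return o+d*(z-o[2])/d[2]
def proj(c,p):
    im=c["image"]; f=im.shape[0]/2/np.tan(np.radians(c["fov_y"])/2)
    T=np.array(c["world_from_camera"]); q=T[:3,:3].T@(np.array(p)-T[:3,3]); return np.array([c["cx"]+f*q[0]/q[2],c["cy"]+f*q[1]/q[2]])
def save(c,name): cv2.imwrite("pics/"+name,c["image"][:,:,::-1])
def rel(p,o=None):
    "tool-frame scaled shift to world point p"
    s=monitor.get_obs(); r=R.from_quat(s["ee_rot"]); return r.inv().apply(np.array(p)-s["position"])/0.8
E
python3 - <<'E'
from h import *
import pickle
d={}
for n in("top","scene"):
    c=eyes.capture(n); d[n]=c; save(c,n+"0.png"); print(n,c["fov_y"],c["cx"],c["cy"],np.round(c["world_from_camera"],3).tolist())
pickle.dump(d,open("c0.pkl","wb"))
s=monitor.get_obs(); print({k:np.round(v,3).tolist() for k,v in s.items()}, R.from_quat(s["ee_rot"]).as_matrix().round(3))
E
```

```text
top 44.4462699123583 257.45191520461015 189.54760432200095 [[0.027, -0.983, 0.183, 0.244], [-1.0, -0.029, -0.011, 0.009], [0.016, -0.182, -0.983, 1.681], [0.0, 0.0, 0.0, 1.0]]
scene 50.84166594538045 260.1674310587157 185.70254784575238 [[-0.575, -0.325, 0.751, -0.461], [-0.818, 0.252, -0.518, 0.676], [-0.021, -0.912, -0.41, 0.615], [0.0, 0.0, 0.0, 1.0]]
{'time': 0.1, 'qpos': [-1.227, 0.359, 1.511, -0.0, 1.273, -0.115], 'dq': [-0.001, -0.002, -0.002, 0.001, 0.001, -0.002], 'tau': [0.001, -51.635, -27.141, 0.068, 0.028, -0.0], 'position': [0.265, -0.537, 0.239], 'ee_rot': [0.974, 0.227, -0.0, -0.001], 'ft_force': [-0.151, -1.143, -1.131], 'wrist_torque': [-0.002, 0.064, -0.044], 'grasp_force': 0.0, 'width': 0.088} [[ 0.897  0.443 -0.001]
 [ 0.443 -0.897  0.002]
 [ 0.    -0.002 -1.   ]]
```

View pics/top0.png

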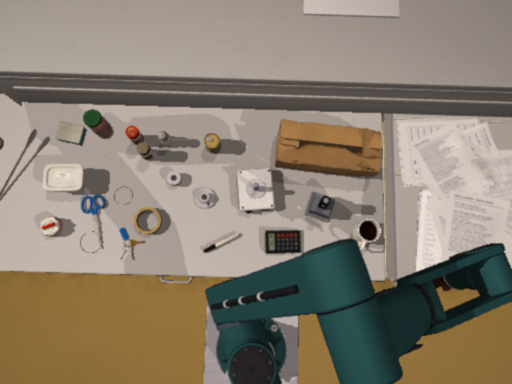

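View pics/scene0.png

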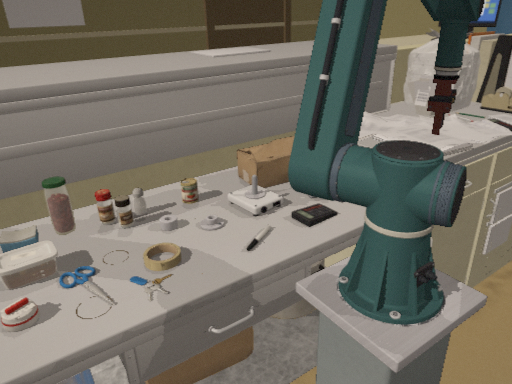

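The top view shows the base at about (256,189), tall collar (174,178), flanged collar (204,197), gauge stand (321,205), tin (212,142), tape (148,221) and mug (368,232). In the scene view the table is clear around these parts. I'll enlarge the top view to measure.

Run:
```python
from h import *
import pickle
d=pickle.load(open("c0.pkl","rb")); c=d["top"]
im=c["image"][125:255,155:355,::-1]
cv2.imwrite("pics/crop0.png",cv2.resize(im,None,fx=4,fy=4,interpolation=cv2.INTER_CUBIC))
for n,u,v,z in (("base",256,189,.036),("spindle top",256,187,.106),("tall",174,178,.03),("flange",204,198,.008),("gauge",325,201,.152),("mug",368,232,.09),("tape",148,221,.025),("tin",212,142,.07)):
    print(n,hit(c,u,v,z).round(3), "reach",np.hypot(*hit(c,u,v,z)[:2]).round(3))
```

```text
base [ 0.552 -0.004  0.036] reach 0.552
spindle top [ 0.546 -0.003  0.106] reach 0.546
tall [0.584 0.29  0.03 ] reach 0.652
flange [0.518 0.182 0.008] reach 0.549
gauge [ 0.497 -0.232  0.152] reach 0.548
mug [ 0.404 -0.388  0.09 ] reach 0.56
tape [0.428 0.374 0.025] reach 0.568
tin [0.71  0.157 0.07 ] reach 0.727
```

View pics/crop0.png

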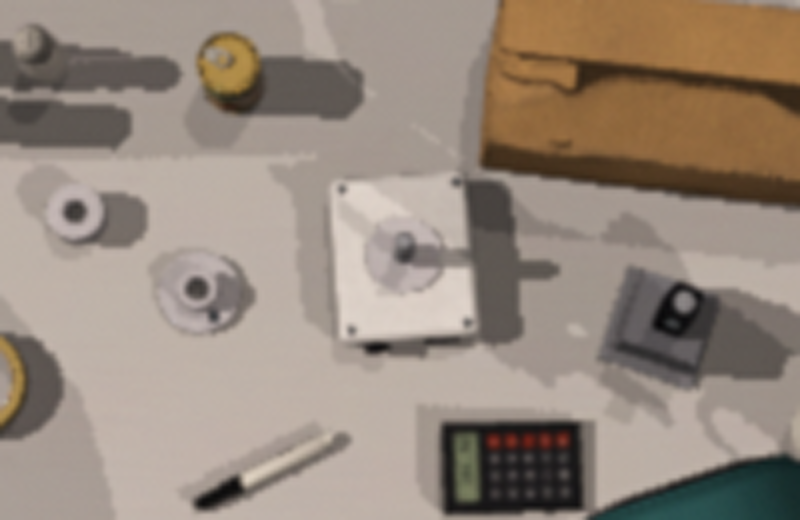

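The crop shows the tall collar's top at (75,211), the hub at (197,289) with its spot at (213,315), the spindle top near (404,241), and the gauge button at (684,301). I'll now move over the base for a wrist-camera view.

Call:
jog_arm(
  targets=[
    {"x": 0.615, "y": -0.441, "z": 0, "wz": 0.2295, "grip": 1},
    {"x": 0.615, "y": -0.441, "z": 0, "wz": 0.2295, "grip": 1},
    {"x": 0.615, "y": -0.441, "z": 0, "wz": 0.2295, "grip": 1},
    {"x": 0.615, "y": -0.441, "z": 0, "wz": 0.2295, "grip": 1},
    {"x": 0.615, "y": -0.441, "z": 0, "wz": 0.2295, "grip": 1},
    {"x": 0.615, "y": -0.441, "z": 0, "wz": 0.2295, "grip": 1},
    {"x": 0.615, "y": -0.441, "z": 0, "wz": 0.2295, "grip": 1},
    {"x": 0.615, "y": -0.441, "z": 0, "wz": 0.2295, "grip": 1},
    {"x": 0.615, "y": -0.441, "z": 0, "wz": 0.2295, "grip": 1},
    {"x": 0.615, "y": -0.441, "z": 0, "wz": 0.2295, "grip": 1},
    {"x": 0.615, "y": -0.441, "z": 0, "wz": 0.2295, "grip": 1},
    {"x": 0.615, "y": -0.441, "z": 0, "wz": 0.2295, "grip": 1},
    {"x": 0.615, "y": -0.441, "z": 0, "wz": 0.2295, "grip": 1},
    {"x": 0.615, "y": -0.441, "z": 0, "wz": 0.2295, "grip": 1},
  ],
)

```text
invalid input
```

```bash
cat >> h.py <<'E'
def wcap(name):
    import pickle
    s=monitor.get_obs(); c=eyes.capture("wrist"); save(c,name+".png")
    W=np.eye(4); W[:3,:3]=R.from_quat(s["ee_rot"]).as_matrix(); W[:3,3]=s["position"]
    c["W"]=W@np.array(c["tool_from_camera"]); pickle.dump(c,open(name+".pkl","wb")); return c,s
def wf(c): return c["image"].shape[0]/2/np.tan(np.radians(c["fov_y"])/2)
def whit(c,u,v,z):
    a=np.array([u-c["cx"],v-c["cy"]]); r=np.hypot(*a); th=r/wf(c)
    d=np.append(np.sin(th)*a/max(r,1e-9),np.cos(th)); d=c["W"][:3,:3]@d; o=c["W"][:3,3]
    return o+d*(z-o[2])/d[2]
def wproj(c,p):
    q=c["W"][:3,:3].T@(np.array(p,float)-c["W"][:3,3]); rho=np.hypot(q[0],q[1]); th=np.arctan2(rho,q[2])
    return np.array([c["cx"],c["cy"]])+wf(c)*th*q[:2]/max(rho,1e-9)
E
python3 - <<'E'
from h import *
c,s=wcap("w0"); print(s["time"],s["position"].round(4) if hasattr(s["position"],'round') else s["position"],c["fov_y"],c["cx"],c["cy"],np.round(c["W"],3).tolist())
print(R.from_quat(s["ee_rot"]).as_matrix().round(3))
print({k:wproj(c,p).round(0) for k,p in dict(spin=(.546,-.003,.106),tall=(.584,.29,.03),fl=(.518,.182,.026),ga=(.497,-.232,.152)).items()})
cv2.imwrite("pics/w0b.png",cv2.resize(c["image"][:,:,::-1],(800,600),interpolation=cv2.INTER_CUBIC))
E
```

```text
0.1 [ 0.2655 -0.5374  0.2389] 65.70646984690485 255.72735387726152 195.82658672548584 [[0.442, -0.862, -0.249, 0.333], [-0.897, -0.425, -0.121, -0.504], [-0.001, 0.277, -0.961, 0.384], [0.0, 0.0, 0.0, 1.0]]
[[ 0.897  0.443 -0.001]
 [ 0.443 -0.897  0.002]
 [ 0.    -0.002 -1.   ]]
{'spin': array([  21., -118.]), 'tall': array([ -20., -104.]), 'fl': array([-13., -81.]), 'ga': array([  90., -114.])}
```

View pics/w0b.png

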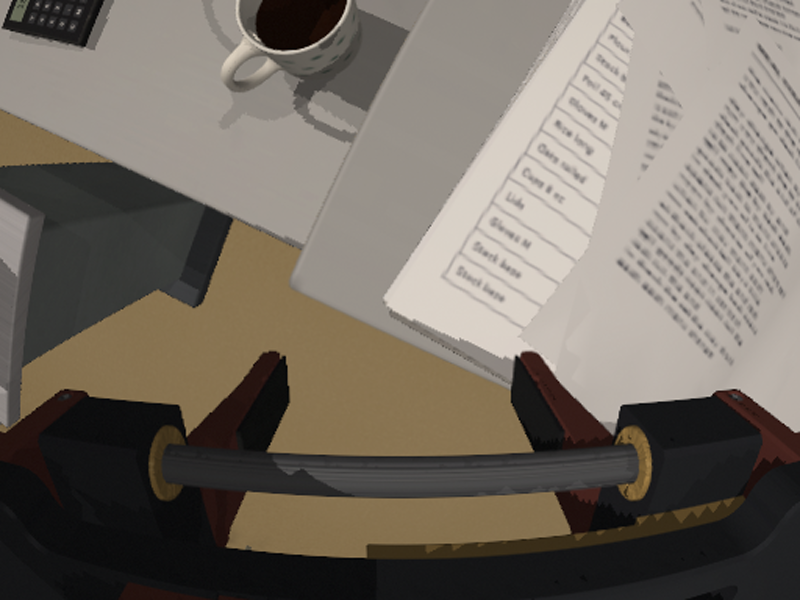

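The arm hasn't moved: the call was refused, probably because some fields were missing. The wrist camera looks ahead along tool +x, with the mug at about (300,40). I'll retry with every field filled in, aiming about 80 mm short of the spindle so that it is in view.

Call:
jog_arm(
  targets=[
    {"x": 0.525, "y": -0.485, "z": 0, "wx": 0, "wy": 0, "wz": 0.2295, "grip": 1},
    {"x": 0.525, "y": -0.485, "z": 0, "wx": 0, "wy": 0, "wz": 0.2295, "grip": 1},
    {"x": 0.525, "y": -0.485, "z": 0, "wx": 0, "wy": 0, "wz": 0.2295, "grip": 1},
    {"x": 0.525, "y": -0.485, "z": 0, "wx": 0, "wy": 0, "wz": 0.2295, "grip": 1},
    {"x": 0.525, "y": -0.485, "z": 0, "wx": 0, "wy": 0, "wz": 0.2295, "grip": 1},
    {"x": 0.525, "y": -0.485, "z": 0, "wx": 0, "wy": 0, "wz": 0.2295, "grip": 1},
    {"x": 0.525, "y": -0.485, "z": 0, "wx": 0, "wy": 0, "wz": 0.2295, "grip": 1},
    {"x": 0.525, "y": -0.485, "z": 0, "wx": 0, "wy": 0, "wz": 0.2295, "grip": 1},
    {"x": 0.525, "y": -0.485, "z": 0, "wx": 0, "wy": 0, "wz": 0.2295, "grip": 1},
    {"x": 0.525, "y": -0.485, "z": 0, "wx": 0, "wy": 0, "wz": 0.2295, "grip": 1},
    {"x": 0.525, "y": -0.485, "z": 0, "wx": 0, "wy": 0, "wz": 0.2295, "grip": 1},
    {"x": 0.525, "y": -0.485, "z": 0, "wx": 0, "wy": 0, "wz": 0.2295, "grip": 1},
    {"x": 0.525, "y": -0.485, "z": 0, "wx": 0, "wy": 0, "wz": 0.2295, "grip": 1},
    {"x": 0.525, "y": -0.485, "z": 0, "wx": 0, "wy": 0, "wz": 0.2295, "grip": 1},
  ],
  grip_force=20,
)

```text
time: 1.9
position: [0.4702, -0.0051, 0.2397]
ee_rot: [1.0, -0.001, -0.0, -0.0]
ft_force: [0.3, 0.3, -0.2]
width: 0.0882
grasp_force: 0.0
```

Run:
```python
from h import *
c,s=wcap("w1"); print(s["time"],np.round(s["position"],4),np.round(s["dq"],3))
print({k:wproj(c,p).round(0) for k,p in dict(spin=(.546,-.003,.106),tall=(.584,.29,.03),fl=(.518,.182,.026),ga=(.497,-.232,.152)).items()})
```

```text
1.9 [ 0.4702 -0.0051  0.2397] [ 0.006 -0.    -0.002  0.001 -0.    -0.001]
{'spin': array([253., 112.]), 'tall': array([ 45., 100.]), 'fl': array([112., 140.]), 'ga': array([482., 177.])}
```

Call:
jog_arm(
  targets=[
    {"x": 0, "y": -0.294, "z": 0, "wx": 0, "wy": 0, "wz": 0, "grip": 1},
    {"x": 0, "y": -0.294, "z": 0, "wx": 0, "wy": 0, "wz": 0, "grip": 1},
    {"x": 0, "y": -0.294, "z": 0, "wx": 0, "wy": 0, "wz": 0, "grip": 1},
    {"x": 0, "y": -0.294, "z": 0, "wx": 0, "wy": 0, "wz": 0, "grip": 1},
    {"x": 0, "y": -0.294, "z": 0, "wx": 0, "wy": 0, "wz": 0, "grip": 1},
    {"x": 0, "y": -0.294, "z": 0, "wx": 0, "wy": 0, "wz": 0, "grip": 1},
    {"x": 0, "y": -0.294, "z": 0, "wx": 0, "wy": 0, "wz": 0, "grip": 1},
    {"x": 0, "y": -0.294, "z": 0, "wx": 0, "wy": 0, "wz": 0, "grip": 1},
  ],
  grip_force=20,
)

```text
time: 2.95
position: [0.4706, 0.23, 0.2397]
ee_rot: [1.0, -0.001, -0.0, 0.0]
ft_force: [-0.5, -0.1, -0.7]
width: 0.0877
grasp_force: 0.0
```

Run:
```python
from h import *
import pickle
c,s=wcap("w2"); print(s["time"],np.round(s["position"],4),np.round(s["dq"],3))
print({k:wproj(c,p).round(0) for k,p in dict(spin=(.546,-.003,.106),tall=(.584,.29,.03),fl=(.518,.182,.026),ga=(.497,-.232,.152)).items()})
b=pickle.load(open("w1.pkl","rb"))
m=np.vstack([b["image"][:230],c["image"][:230]])[:,:,::-1]
cv2.imwrite("pics/m1.png",cv2.resize(m,None,fx=1.3,fy=1.3,interpolation=cv2.INTER_CUBIC))
```

```text
2.95 [0.4706 0.23   0.2397] [ 0.004  0.003 -0.003  0.001  0.001  0.001]
{'spin': array([465., 126.]), 'tall': array([204.,  82.]), 'fl': array([295., 136.]), 'ga': array([581., 183.])}
```

View pics/m1.png

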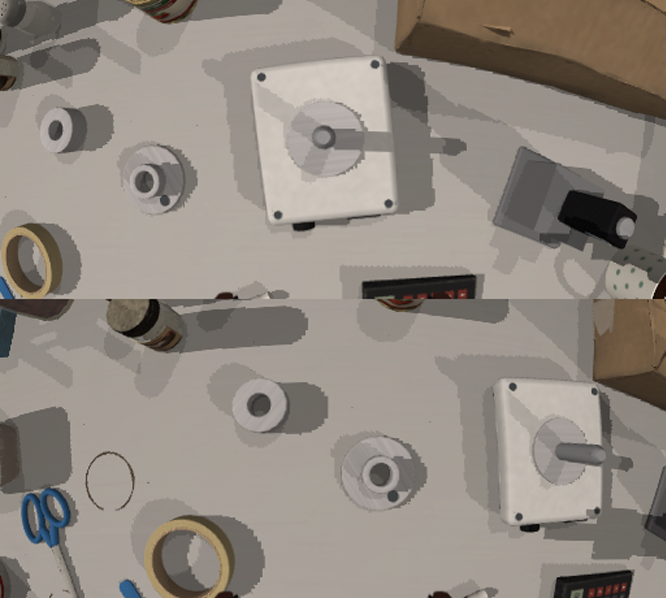

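The upper half (from w1) shows the spindle top at (323,135), the base screws, and the gauge button at (626,227). In the lower half (from w2) the tall collar's bore is at (259,404), the hub's bore at (380,472) and the spot at (392,496). I'll convert these and check them with overlaid outlines.

```bash
cat > ov.py <<'E'
from h import *
import pickle
def circ(p,r,n=60): t=np.linspace(0,2*np.pi,n); return np.c_[p[0]+r*np.cos(t),p[1]+r*np.sin(t),0*t+p[2]]
def ov(c,curves,ctr,k=5,w=80,h=60,pr=wproj):
    u0,v0=int(ctr[0])-w//2,int(ctr[1])-h//2; u0=min(max(u0,0),512-w); v0=min(max(v0,0),384-h)
    im=cv2.resize(c["image"][v0:v0+h,u0:u0+w,::-1],None,fx=k,fy=k,interpolation=cv2.INTER_CUBIC)
    for cu,col in curves:
        q=np.array([pr(c,p) for p in cu]); q=((q-[u0,v0]+.5)*k).astype(np.int32); cv2.polylines(im,[q],False,col,1)
    return im
E
python3 - <<'E'
from ov import *
a=pickle.load(open("w1.pkl","rb")); b=pickle.load(open("w2.pkl","rb"))
A=lambda u,v,z: whit(a,u/1.3,v/1.3,z); B=lambda u,v,z: whit(b,u/1.3,(v-299)/1.3,z)
sp=A(323,135,.106); ta=B(260,404,.03); fl=B(379.5,473,.026); spot=B(392.5,496,.008); ga=A(626,227,.152)
print("spin",sp.round(4),"seat",A(325,138,.04).round(4),"screws",np.mean([A(262,77,.036),A(375,64,.036),A(278,215,.036),A(389,203,.036)],0).round(4))
print("tall",ta.round(4),"w1",A(56.5,130,.03).round(4)); print("fl",fl.round(4),"w1",A(144.5,182,.026).round(4),"spot",spot.round(4),"dist",np.hypot(*(spot-fl)[:2]).round(4)); print("ga",ga.round(4))
G=(0,255,0);Rr=(0,0,255)
sp0=np.array(sp); 
i1=ov(a,[(circ(sp,.005),G),(circ([*sp[:2],.04],.034),Rr),(circ([*sp[:2],.1],.009),G)],(248,105))
i2=ov(b,[(circ(ta,.026),G),(circ(ta,.011),G),(circ([*ta[:2],0],.026),Rr)],(200,80))
i3=ov(b,[(circ(fl,.018),G),(circ(fl,.011),G),(circ([*fl[:2],.008],.037),Rr),(circ([*spot[:2],.008],.006),G)],(290,134))
i4=ov(a,[(circ(ga,.009),G),(circ([*ga[:2],.068],.0115),Rr),],(455,160))
cv2.imwrite("pics/m2.png",np.vstack([np.hstack([i1,i2]),np.hstack([i3,i4])]))
E
```

```text
spin [0.5536 0.001  0.106 ] seat [0.5528 0.0008 0.04  ] screws [5.523e-01 2.000e-04 3.600e-02]
tall [0.5856 0.2952 0.03  ] w1 [0.5849 0.294  0.03  ]
fl [0.5203 0.1857 0.026 ] w1 [0.5185 0.1832 0.026 ] spot [0.4964 0.1701 0.008 ] dist 0.0285
ga [ 0.4998 -0.2306  0.152 ]
```

View pics/m2.png

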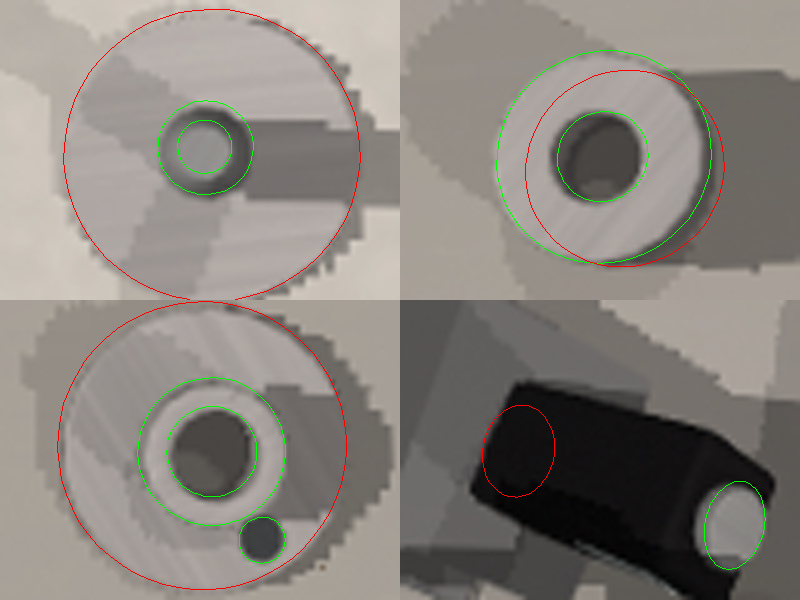

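The overlays match: the seat, spindle top, hub, bores and spot fall within about 1 mm, and the spot is 28.5 mm from the axis (26.5 expected). That puts the spindle at (0.553, 0.001), the tall collar at (0.585, 0.295) and the flanged collar at (0.520, 0.185). Grasping the tall collar.

Call:
jog_arm(
  targets=[
    {"x": 0.143, "y": -0.081, "z": 0.15, "wx": 0, "wy": 0, "wz": 0, "grip": 1},
    {"x": 0.143, "y": -0.081, "z": 0.15, "wx": 0, "wy": 0, "wz": 0, "grip": 1},
    {"x": 0.143, "y": -0.081, "z": 0.15, "wx": 0, "wy": 0, "wz": 0, "grip": 1},
    {"x": 0.143, "y": -0.081, "z": 0.15, "wx": 0, "wy": 0, "wz": 0, "grip": 1},
    {"x": 0.143, "y": -0.081, "z": 0.15, "wx": 0, "wy": 0, "wz": 0, "grip": 1},
    {"x": 0.143, "y": -0.081, "z": 0.2, "wx": 0, "wy": 0, "wz": 0, "grip": 1},
    {"x": 0.143, "y": -0.081, "z": 0.25, "wx": 0, "wy": 0, "wz": 0, "grip": 1},
    {"x": 0.143, "y": -0.081, "z": 0.272, "wx": 0, "wy": 0, "wz": 0, "grip": 1},
    {"x": 0.143, "y": -0.081, "z": 0.272, "wx": 0, "wy": 0, "wz": 0, "grip": 1},
    {"x": 0.143, "y": -0.081, "z": 0.272, "wx": 0, "wy": 0, "wz": 0, "grip": 0.4},
    {"x": 0.143, "y": -0.081, "z": 0.272, "wx": 0, "wy": 0, "wz": 0, "grip": 0.4},
    {"x": 0.143, "y": -0.081, "z": 0.272, "wx": 0, "wy": 0, "wz": 0, "grip": 0.4},
    {"x": 0.143, "y": -0.081, "z": 0.272, "wx": 0, "wy": 0, "wz": 0, "grip": 0.4},
  ],
  grip_force=20,
)

```text
time: 4.62
position: [0.5852, 0.2962, 0.0226]
ee_rot: [1.0, -0.0, 0.0, -0.0]
ft_force: [-0.1, -0.2, 4.5]
width: 0.0522
grasp_force: 20.0
```

Call:
jog_arm(
  targets=[
    {"x": 0, "y": 0, "z": -0.07, "wx": 0, "wy": 0, "wz": 0, "grip": 0.4},
    {"x": 0, "y": 0, "z": -0.14, "wx": 0, "wy": 0, "wz": 0, "grip": 0.4},
    {"x": -0.01, "y": 0.05, "z": -0.172, "wx": 0, "wy": 0, "wz": 0, "grip": 0.4},
    {"x": -0.02, "y": 0.12, "z": -0.172, "wx": 0, "wy": 0, "wz": 0, "grip": 0.4},
    {"x": -0.03, "y": 0.19, "z": -0.172, "wx": 0, "wy": 0, "wz": 0, "grip": 0.4},
    {"x": -0.04, "y": 0.26, "z": -0.172, "wx": 0, "wy": 0, "wz": 0, "grip": 0.4},
    {"x": -0.04, "y": 0.33, "z": -0.172, "wx": 0, "wy": 0, "wz": 0, "grip": 0.4},
    {"x": -0.04, "y": 0.367, "z": -0.172, "wx": 0, "wy": 0, "wz": 0, "grip": 0.4},
    {"x": -0.04, "y": 0.367, "z": -0.172, "wx": 0, "wy": 0, "wz": 0, "grip": 0.4},
    {"x": -0.04, "y": 0.367, "z": -0.172, "wx": 0, "wy": 0, "wz": 0, "grip": 0.4},
    {"x": -0.04, "y": 0.367, "z": -0.172, "wx": 0, "wy": 0, "wz": 0, "grip": 0.4},
  ],
  grip_force=20,
)

```text
time: 6.0
position: [0.5527, 0.0036, 0.1596]
ee_rot: [1.0, 0.001, -0.0, -0.0]
ft_force: [-0.2, -0.0, -2.5]
width: 0.0519
grasp_force: 20.0
```

Run:
```python
from ov import *
c,s=wcap("w3"); p=np.array(s["position"]); print(s["time"],p.round(4))
G=(0,255,0);Rr=(0,0,255); q=p.copy(); q[2]+=.008; q2=p.copy(); q2[2]-=.022
sp=np.array([.553,.001,.106])
S=eyes.capture("scene"); pickle.dump(S,open("s3.pkl","wb"))
i1=ov(c,[(circ(q,.026),G),(circ(q,.011),G),(circ([.553,.001,.04],.034),Rr)],wproj(c,q),k=4,w=100,h=75)
i2=ov(S,[(circ(q,.026),G),(circ(q2,.026),G),(circ(sp-[0,0,.006],.009),Rr),(circ([.553,.001,.04],.034),Rr)],proj(S,p),k=8,w=50,h=37,pr=proj)
i2=cv2.resize(i2,(400,300))
cv2.imwrite("pics/m3.png",np.hstack([i1,i2]))
```

```text
6.0 [0.5527 0.0036 0.1596]
```

View pics/m3.png

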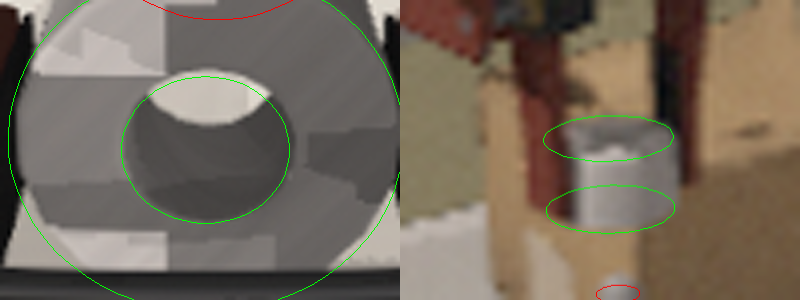

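The wrist view shows the bore at about (209,146), within 0.5 mm of the predicted (206,150), so the collar is centred in the jaws. I'll nudge y and lower it over the spindle's taper in small steps.

Call:
jog_arm(
  targets=[
    {"x": 0, "y": 0.002, "z": 0.02, "wx": 0, "wy": 0, "wz": 0, "grip": 0.4},
    {"x": 0, "y": 0.002, "z": 0.03, "wx": 0, "wy": 0, "wz": 0, "grip": 0.4},
    {"x": 0, "y": 0.002, "z": 0.036, "wx": 0, "wy": 0, "wz": 0, "grip": 0.4},
    {"x": 0, "y": 0.002, "z": 0.042, "wx": 0, "wy": 0, "wz": 0, "grip": 0.4},
    {"x": 0, "y": 0.002, "z": 0.048, "wx": 0, "wy": 0, "wz": 0, "grip": 0.4},
    {"x": 0, "y": 0.002, "z": 0.052, "wx": 0, "wy": 0, "wz": 0, "grip": 0.4},
    {"x": 0, "y": 0.002, "z": 0.052, "wx": 0, "wy": 0, "wz": 0, "grip": 0.4},
  ],
  grip_force=20,
)

```text
time: 6.98
position: [0.5527, 0.0008, 0.1179]
ee_rot: [1.0, -0.0, -0.0, -0.0]
ft_force: [0.3, -0.6, -0.5]
width: 0.0518
grasp_force: 20.0
```

Call:
jog_arm(
  targets=[
    {"x": 0, "y": 0, "z": 0.015, "wx": 0, "wy": 0, "wz": 0, "grip": 0.4},
    {"x": 0, "y": 0, "z": 0.03, "wx": 0, "wy": 0, "wz": 0, "grip": 0.4},
    {"x": 0, "y": 0, "z": 0.045, "wx": 0, "wy": 0, "wz": 0, "grip": 0.4},
    {"x": 0, "y": 0, "z": 0.058, "wx": 0, "wy": 0, "wz": 0, "grip": 0.4},
    {"x": 0, "y": 0, "z": 0.065, "wx": 0, "wy": 0, "wz": 0, "grip": 0.4},
    {"x": 0, "y": 0, "z": 0.069, "wx": 0, "wy": 0, "wz": 0, "grip": 0.4},
    {"x": 0, "y": 0, "z": 0.069, "wx": 0, "wy": 0, "wz": 0, "grip": 0.4},
    {"x": 0, "y": 0, "z": 0.069, "wx": 0, "wy": 0, "wz": 0, "grip": 0.4},
  ],
  grip_force=20,
)

```text
time: 7.98
position: [0.5531, 0.0008, 0.0631]
ee_rot: [1.0, -0.0, 0.0, -0.0]
ft_force: [-0.8, 0.5, -2.1]
width: 0.0519
grasp_force: 20.0
```

Call:
jog_arm(
  targets=[
    {"x": 0, "y": 0, "z": 0.001, "wx": 0, "wy": 0, "wz": 0, "grip": 0.4},
    {"x": 0, "y": 0, "z": 0.002, "wx": 0, "wy": 0, "wz": 0, "grip": 0.4},
    {"x": 0, "y": 0, "z": 0.0025, "wx": 0, "wy": 0, "wz": 0, "grip": 0.4},
    {"x": 0, "y": 0, "z": 0.0025, "wx": 0, "wy": 0, "wz": 0, "grip": 0.4},
  ],
  grip_force=20,
)

```text
time: 8.48
position: [0.5532, 0.0007, 0.0625]
ee_rot: [1.0, -0.0, 0.001, 0.0]
ft_force: [-4.1, 0.5, 14.0]
width: 0.0522
grasp_force: 20.0
```

Seated: 14 N upward at z 0.0625. Now I'll release, rise, and go to the flanged collar's hub.

Call:
jog_arm(
  targets=[
    {"x": 0, "y": 0, "z": 0, "wx": 0, "wy": 0, "wz": 0, "grip": 1},
    {"x": 0, "y": 0, "z": 0, "wx": 0, "wy": 0, "wz": 0, "grip": 1},
    {"x": 0, "y": 0, "z": 0, "wx": 0, "wy": 0, "wz": 0, "grip": 1},
    {"x": 0, "y": 0, "z": 0, "wx": 0, "wy": 0, "wz": 0, "grip": 1},
    {"x": 0, "y": 0, "z": -0.05, "wx": 0, "wy": 0, "wz": 0, "grip": 1},
    {"x": 0, "y": 0, "z": -0.11, "wx": 0, "wy": 0, "wz": 0, "grip": 1},
    {"x": 0, "y": 0, "z": -0.16, "wx": 0, "wy": 0, "wz": 0, "grip": 1},
    {"x": -0.02, "y": -0.07, "z": -0.16, "wx": 0, "wy": 0, "wz": 0, "grip": 1},
    {"x": -0.04, "y": -0.14, "z": -0.14, "wx": 0, "wy": 0, "wz": 0, "grip": 1},
    {"x": -0.042, "y": -0.2, "z": -0.09, "wx": 0, "wy": 0, "wz": 0, "grip": 1},
    {"x": -0.042, "y": -0.23, "z": -0.047, "wx": 0, "wy": 0, "wz": 0, "grip": 1},
    {"x": -0.042, "y": -0.23, "z": -0.047, "wx": 0, "wy": 0, "wz": 0, "grip": 1},
    {"x": -0.042, "y": -0.23, "z": -0.047, "wx": 0, "wy": 0, "wz": 0, "grip": 1},
  ],
  grip_force=20,
)

```text
time: 10.1
position: [0.5197, 0.1843, 0.099]
ee_rot: [1.0, 0.0, 0.0, 0.0]
ft_force: [0.2, -0.8, 0.1]
width: 0.0875
grasp_force: 0.0
```

Run:
```python
from ov import *
c,s=wcap("w4"); p=np.array(s["position"]); print(s["time"],p.round(4))
G=(0,255,0);Rr=(0,0,255); f=[.5195,.185]
t=np.linspace(0,1,2)
spot=np.array([.4964,.1701,.008])
i1=ov(c,[(circ([*f,.026],.018),G),(circ([*f,.026],.011),G),(circ([*f,.008],.037),Rr)],wproj(c,[*f,.02]),k=3,w=130,h=130)
# tall on spindle view
a=[.553,.001]
i2=ov(c,[(circ([*a,.07],.026),G),(circ([*a,.106],.005),Rr)],wproj(c,[*a,.07]),k=3,w=130,h=130)
cv2.imwrite("pics/m4.png",np.hstack([i1,i2])); print(wproj(c,[*f,.02]),wproj(c,[*a,.07]))
```

```text
10.1 [0.5197 0.1843 0.099 ]
[254.30768589 209.02060787] [492.20637562 185.53695659]
```

View pics/m4.png

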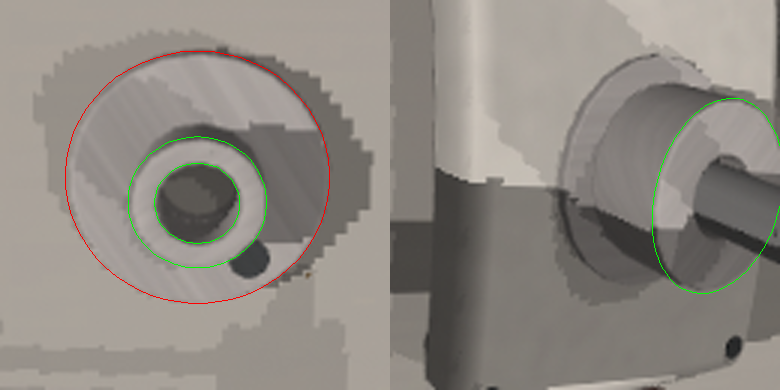

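The wrist view confirms the tall collar is seated flat (right panel), and the flanged collar matches its overlay within 1 mm. The spot is at (250,257) in the left panel. I'll descend and grip the hub.

Call:
jog_arm(
  targets=[
    {"x": 0, "y": 0, "z": 0.05, "wx": 0, "wy": 0, "wz": 0, "grip": 1},
    {"x": 0, "y": 0, "z": 0.08, "wx": 0, "wy": 0, "wz": 0, "grip": 1},
    {"x": 0, "y": 0, "z": 0.089, "wx": 0, "wy": 0, "wz": 0, "grip": 1},
    {"x": 0, "y": 0, "z": 0.089, "wx": 0, "wy": 0, "wz": 0, "grip": 1},
    {"x": 0, "y": 0, "z": 0.089, "wx": 0, "wy": 0, "wz": 0, "grip": 0.2},
    {"x": 0, "y": 0, "z": 0.089, "wx": 0, "wy": 0, "wz": 0, "grip": 0.2},
    {"x": 0, "y": 0, "z": 0.089, "wx": 0, "wy": 0, "wz": 0, "grip": 0.2},
    {"x": 0, "y": 0, "z": 0.089, "wx": 0, "wy": 0, "wz": 0, "grip": 0.2},
    {"x": 0, "y": 0, "z": 0.089, "wx": 0, "wy": 0, "wz": 0, "grip": 0.2},
  ],
  grip_force=20,
)

```text
time: 11.28
position: [0.5192, 0.1848, 0.0273]
ee_rot: [1.0, -0.0, -0.0, -0.0]
ft_force: [0.0, -0.2, 0.0]
width: 0.0411
grasp_force: 0.0
```

Still closing; I'll wait a little and then lift to z of about 0.16.

Call:
jog_arm(
  targets=[
    {"x": 0, "y": 0, "z": 0, "wx": 0, "wy": 0, "wz": 0, "grip": 0.2},
    {"x": 0, "y": 0, "z": 0, "wx": 0, "wy": 0, "wz": 0, "grip": 0.2},
    {"x": 0, "y": 0, "z": 0, "wx": 0, "wy": 0, "wz": 0, "grip": 0.2},
  ],
  grip_force=20,
)

```text
time: 11.65
position: [0.5192, 0.1848, 0.0273]
ee_rot: [1.0, -0.0, -0.0, -0.0]
ft_force: [-0.8, 0.9, 1.4]
width: 0.0357
grasp_force: 20.0
```

Call:
jog_arm(
  targets=[
    {"x": 0, "y": 0, "z": -0.06, "wx": 0, "wy": 0, "wz": 0, "grip": 0.2},
    {"x": 0, "y": 0, "z": -0.12, "wx": 0, "wy": 0, "wz": 0, "grip": 0.2},
    {"x": 0, "y": 0, "z": -0.172, "wx": 0, "wy": 0, "wz": 0, "grip": 0.2},
    {"x": 0.02, "y": 0.06, "z": -0.172, "wx": 0, "wy": 0, "wz": 0, "grip": 0.2},
    {"x": 0.03, "y": 0.12, "z": -0.172, "wx": 0, "wy": 0, "wz": 0, "grip": 0.2},
    {"x": 0.042, "y": 0.18, "z": -0.172, "wx": 0, "wy": 0, "wz": 0, "grip": 0.2},
    {"x": 0.042, "y": 0.23, "z": -0.172, "wx": 0, "wy": 0, "wz": 0, "grip": 0.2},
    {"x": 0.042, "y": 0.23, "z": -0.172, "wx": 0, "wy": 0, "wz": 0, "grip": 0.2},
    {"x": 0.042, "y": 0.23, "z": -0.172, "wx": 0, "wy": 0, "wz": 0, "grip": 0.2},
    {"x": 0.042, "y": 0.23, "z": -0.172, "wx": 0, "wy": 0, "wz": 0, "grip": 0.2},
    {"x": 0.042, "y": 0.23, "z": -0.172, "wx": 0, "wy": 0, "wz": 0, "grip": 0.2},
  ],
  grip_force=20,
)

```text
time: 13.02
position: [0.5527, 0.0018, 0.1648]
ee_rot: [1.0, 0.001, -0.0, -0.0]
ft_force: [0.7, 0.0, -1.5]
width: 0.0358
grasp_force: 20.0
```

Call:
jog_arm(
  targets=[
    {"x": 0, "y": 0.001, "z": 0.02, "wx": 0, "wy": 0, "wz": 0, "grip": 0.2},
    {"x": 0, "y": 0.001, "z": 0.035, "wx": 0, "wy": 0, "wz": 0, "grip": 0.2},
    {"x": 0, "y": 0.001, "z": 0.041, "wx": 0, "wy": 0, "wz": 0, "grip": 0.2},
    {"x": 0, "y": 0.001, "z": 0.047, "wx": 0, "wy": 0, "wz": 0, "grip": 0.2},
    {"x": 0, "y": 0.001, "z": 0.053, "wx": 0, "wy": 0, "wz": 0, "grip": 0.2},
    {"x": 0, "y": 0.001, "z": 0.056, "wx": 0, "wy": 0, "wz": 0, "grip": 0.2},
    {"x": 0, "y": 0.001, "z": 0.056, "wx": 0, "wy": 0, "wz": 0, "grip": 0.2},
  ],
  grip_force=20,
)

```text
time: 13.9
position: [0.5528, -0.0001, 0.12]
ee_rot: [1.0, -0.0, -0.0, -0.0]
ft_force: [-0.2, -1.3, -1.7]
width: 0.0359
grasp_force: 20.0
```

Call:
jog_arm(
  targets=[
    {"x": 0, "y": 0, "z": 0.01, "wx": 0, "wy": 0, "wz": 0, "grip": 0.2},
    {"x": 0, "y": 0, "z": 0.02, "wx": 0, "wy": 0, "wz": 0, "grip": 0.2},
    {"x": 0, "y": 0, "z": 0.026, "wx": 0, "wy": 0, "wz": 0, "grip": 0.2},
    {"x": 0, "y": 0, "z": 0.028, "wx": 0, "wy": 0, "wz": 0, "grip": 0.2},
    {"x": 0, "y": 0, "z": 0.029, "wx": 0, "wy": 0, "wz": 0, "grip": 0.2},
    {"x": 0, "y": 0, "z": 0.029, "wx": 0, "wy": 0, "wz": 0, "grip": 0.2},
  ],
  grip_force=20,
)

```text
time: 14.65
position: [0.5524, 0.0, 0.0972]
ee_rot: [1.0, -0.0, -0.0, -0.0]
ft_force: [-2.7, -0.7, 4.2]
width: 0.0359
grasp_force: 20.0
```

Call:
jog_arm(
  targets=[
    {"x": 0, "y": 0, "z": 0, "wx": 0, "wy": 0, "wz": 0, "grip": 1},
    {"x": 0, "y": 0, "z": 0, "wx": 0, "wy": 0, "wz": 0, "grip": 1},
    {"x": 0, "y": 0, "z": 0, "wx": 0, "wy": 0, "wz": 0, "grip": 1},
    {"x": 0, "y": 0, "z": 0, "wx": 0, "wy": 0, "wz": 0, "grip": 1},
    {"x": 0, "y": 0, "z": -0.06, "wx": 0, "wy": 0, "wz": 0, "grip": 1},
    {"x": 0, "y": 0, "z": -0.12, "wx": 0, "wy": 0, "wz": 0, "grip": 1},
    {"x": -0.04, "y": 0, "z": -0.17, "wx": 0, "wy": 0, "wz": 0, "grip": 1},
    {"x": -0.1, "y": 0, "z": -0.18, "wx": 0, "wy": 0, "wz": 0, "grip": 1},
    {"x": -0.1, "y": 0, "z": -0.18, "wx": 0, "wy": 0, "wz": 0, "grip": 1},
    {"x": -0.1, "y": 0, "z": -0.18, "wx": 0, "wy": 0, "wz": 0, "grip": 1},
    {"x": -0.1, "y": 0, "z": -0.18, "wx": 0, "wy": 0, "wz": 0, "grip": 1},
  ],
  grip_force=20,
)

```text
time: 16.02
position: [0.4738, -0.0001, 0.2406]
ee_rot: [1.0, -0.0, 0.0, -0.0]
ft_force: [0.7, -0.1, 0.7]
width: 0.0879
grasp_force: 0.0
```

Run:
```python
from ov import *
c,s=wcap("w5"); p=np.array(s["position"]); print(s["time"],p.round(4))
# dark blob nearest expected spot, on flange top z=.078
e=wproj(c,[.531,-.0135,.078]); g=cv2.cvtColor(c["image"],cv2.COLOR_RGB2GRAY)
n,l,st,ce=cv2.connectedComponentsWithStats((g<90).astype(np.uint8))
for i in range(1,n):
    if np.hypot(*(ce[i]-e))<15 and st[i,4]>8:
        h=whit(c,*ce[i],.078); print(ce[i].round(1),e.round(1),st[i].tolist(),h.round(4),np.hypot(h[0]-.5527,h[1]-.0005).round(4))
G=(0,255,0)
i1=ov(c,[(circ([.5527,.0005,.096],.018),G),(circ([.5527,.0005,.078],.037),G)],wproj(c,[.54,0,.08]),k=5)
from glob import glob
a=pickle.load(open("w1.pkl","rb"))
i2=ov(a,[],(452,160),k=5)
cv2.imwrite("pics/m5.png",np.hstack([i1,i2]))
```

```text
16.025 [ 4.738e-01 -1.000e-04  2.406e-01]
[269.2 131. ] [268.2 130. ] [264, 126, 11, 11, 94] [ 0.5299 -0.0145  0.078 ] 0.0273
```

View pics/m5.png

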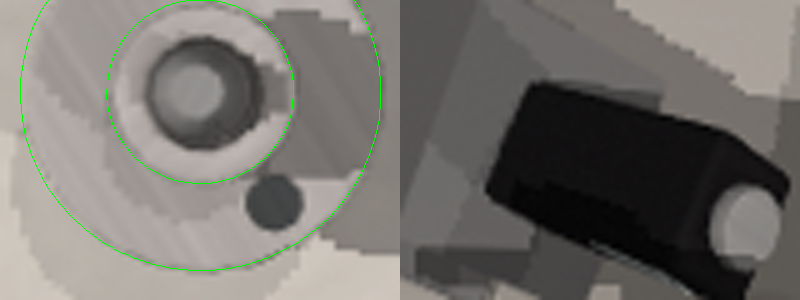

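The flanged collar is seated on the tall one; the hub and flange match their overlays. The spot blob at pixel (269,131) gives (0.530, -0.0143), 27.3 mm from the axis, which is consistent. Next I'll look at the gauge.

Call:
jog_arm(
  targets=[
    {"x": -0.075, "y": 0.288, "z": 0, "wx": 0, "wy": 0, "wz": 0, "grip": 1},
    {"x": -0.075, "y": 0.288, "z": 0, "wx": 0, "wy": 0, "wz": 0, "grip": 1},
    {"x": -0.075, "y": 0.288, "z": 0, "wx": 0, "wy": 0, "wz": 0, "grip": 1},
    {"x": -0.075, "y": 0.288, "z": 0, "wx": 0, "wy": 0, "wz": 0, "grip": 1},
    {"x": -0.075, "y": 0.288, "z": 0, "wx": 0, "wy": 0, "wz": 0, "grip": 1},
    {"x": -0.075, "y": 0.288, "z": 0, "wx": 0, "wy": 0, "wz": 0, "grip": 1},
    {"x": -0.075, "y": 0.288, "z": 0, "wx": 0, "wy": 0, "wz": 0, "grip": 1},
    {"x": -0.075, "y": 0.288, "z": 0, "wx": 0, "wy": 0, "wz": 0, "grip": 1},
  ],
  grip_force=20,
)

```text
time: 17.08
position: [0.4132, -0.2293, 0.2408]
ee_rot: [1.0, 0.001, -0.0, -0.0]
ft_force: [-0.5, 0.4, 0.3]
width: 0.0879
grasp_force: 0.0
```

Run:
```python
from ov import *
c,s=wcap("w6"); p=np.array(s["position"]); print(s["time"],p.round(4),R.from_quat(s["ee_rot"]).as_rotvec().round(4))
e=wproj(c,[.4998,-.2306,.152]); g=cv2.cvtColor(c["image"],cv2.COLOR_RGB2GRAY)
print(e)
n,l,st,ce=cv2.connectedComponentsWithStats((g>110).astype(np.uint8))
for i in range(1,n):
    if np.hypot(*(ce[i]-e))<25 and 20<st[i,4]<1500: print("button?",ce[i].round(1),st[i].tolist(),whit(c,*ce[i],.152).round(4))
G=(0,255,0);Rr=(0,0,255)
def rect(x,y,yaw,a,b,z):
    q=np.array([[a,b],[-a,b],[-a,-b],[a,-b],[a,b]])/2; k,s_=np.cos(yaw),np.sin(yaw); return np.c_[x+q[:,0]*k-q[:,1]*s_,y+q[:,0]*s_+q[:,1]*k,np.full(5,z)]
y=-.325
cu=[(circ([.4998,-.2306,.152],.009),G),(rect(.4998,-.2306,y,.032,.026,.146),G),(rect(.4998,-.2306,y,.066,.066,.068),Rr),(rect(.4998,-.2306,y,.09,.09,.008),Rr)]
i1=ov(c,cu,wproj(c,[.50,-.23,.12]),k=6,w=130,h=96); i2=ov(c,[],wproj(c,[.50,-.23,.12]),k=6,w=130,h=96)
cv2.imwrite("pics/m6.png",i1)
```

```text
17.075 [ 0.4132 -0.2293  0.2408] [-3.1413e+00 -2.8000e-03  2.0000e-04]
[257.05704697  98.04325407]
button? [258.4  99.1] [248, 89, 22, 21, 372] [ 0.499  -0.2317  0.152 ]
```

View pics/m6.png

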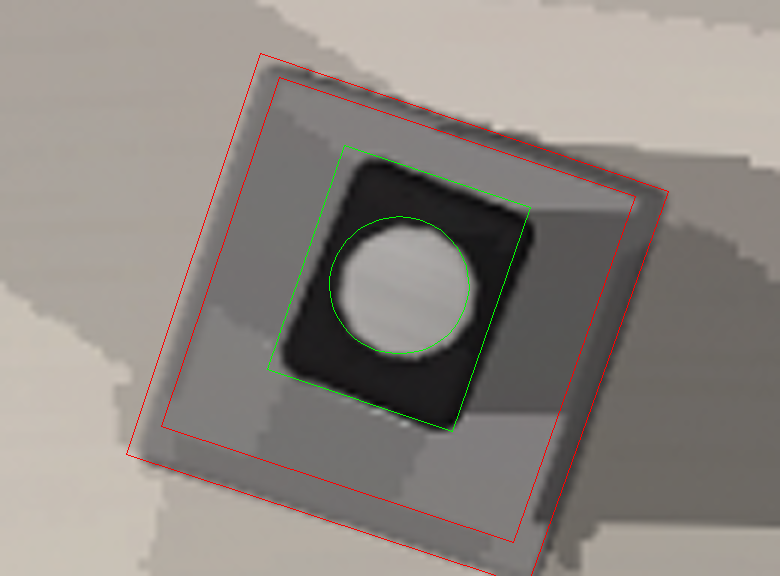

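The button is at pixel (258,99), which gives (0.499, -0.2317). The handle's edges are turned about 3° beyond my overlay, so its yaw is about -0.372 rad. I'll turn by that amount and grasp across the 26 mm faces.

Call:
jog_arm(
  targets=[
    {"x": 0.107, "y": 0.003, "z": 0.02, "wx": 0, "wy": 0, "wz": 0.186, "grip": 1},
    {"x": 0.107, "y": 0.003, "z": 0.02, "wx": 0, "wy": 0, "wz": 0.186, "grip": 1},
    {"x": 0.107, "y": 0.003, "z": 0.02, "wx": 0, "wy": 0, "wz": 0.186, "grip": 1},
    {"x": 0.107, "y": 0.003, "z": 0.02, "wx": 0, "wy": 0, "wz": 0.186, "grip": 1},
    {"x": 0.107, "y": 0.003, "z": 0.07, "wx": 0, "wy": 0, "wz": 0.186, "grip": 1},
    {"x": 0.107, "y": 0.003, "z": 0.12, "wx": 0, "wy": 0, "wz": 0.186, "grip": 1},
    {"x": 0.107, "y": 0.003, "z": 0.1535, "wx": 0, "wy": 0, "wz": 0.186, "grip": 1},
    {"x": 0.107, "y": 0.003, "z": 0.1535, "wx": 0, "wy": 0, "wz": 0.186, "grip": 1},
    {"x": 0.107, "y": 0.003, "z": 0.1535, "wx": 0, "wy": 0, "wz": 0.186, "grip": 1},
    {"x": 0.107, "y": 0.003, "z": 0.1535, "wx": 0, "wy": 0, "wz": 0.186, "grip": 0.1},
    {"x": 0.107, "y": 0.003, "z": 0.1535, "wx": 0, "wy": 0, "wz": 0.186, "grip": 0.1},
    {"x": 0.107, "y": 0.003, "z": 0.1535, "wx": 0, "wy": 0, "wz": 0.186, "grip": 0.1},
    {"x": 0.107, "y": 0.003, "z": 0.1535, "wx": 0, "wy": 0, "wz": 0.186, "grip": 0.1},
    {"x": 0.107, "y": 0.003, "z": 0.1535, "wx": 0, "wy": 0, "wz": 0.186, "grip": 0.1},
    {"x": 0.107, "y": 0.003, "z": 0.1535, "wx": 0, "wy": 0, "wz": 0.186, "grip": 0.1},
    {"x": 0.107, "y": 0.003, "z": 0.1535, "wx": 0, "wy": 0, "wz": 0.186, "grip": 0.1},
    {"x": 0.107, "y": 0.003, "z": 0.1535, "wx": 0, "wy": 0, "wz": 0.186, "grip": 0.1},
    {"x": 0.107, "y": 0.003, "z": 0.1535, "wx": 0, "wy": 0, "wz": 0.186, "grip": 0.1},
  ],
  grip_force=25,
)

```text
time: 19.38
position: [0.4983, -0.2327, 0.118]
ee_rot: [0.983, -0.185, -0.0, -0.0]
ft_force: [0.9, 0.7, -1.1]
width: 0.0258
grasp_force: 25.0
```

Call:
jog_arm(
  targets=[
    {"x": 0, "y": 0, "z": -0.05, "wx": 0, "wy": 0, "wz": 0, "grip": 0.1},
    {"x": 0, "y": 0, "z": -0.1, "wx": 0, "wy": 0, "wz": 0, "grip": 0.1},
    {"x": 0, "y": 0, "z": -0.152, "wx": 0, "wy": 0, "wz": 0, "grip": 0.1},
    {"x": 0, "y": 0, "z": -0.152, "wx": 0, "wy": 0, "wz": 0, "grip": 0.1},
    {"x": 0, "y": 0, "z": -0.152, "wx": 0, "wy": 0, "wz": 0, "grip": 0.1},
    {"x": -0.015, "y": -0.06, "z": -0.152, "wx": 0, "wy": 0, "wz": 0, "grip": 0.1},
    {"x": -0.03, "y": -0.12, "z": -0.152, "wx": 0, "wy": 0, "wz": 0, "grip": 0.1},
    {"x": -0.045, "y": -0.18, "z": -0.152, "wx": 0, "wy": 0, "wz": 0, "grip": 0.1},
    {"x": -0.058, "y": -0.24, "z": -0.152, "wx": 0, "wy": 0, "wz": 0, "grip": 0.1},
    {"x": -0.062, "y": -0.269, "z": -0.152, "wx": 0, "wy": 0, "wz": 0, "grip": 0.1},
    {"x": -0.062, "y": -0.269, "z": -0.14, "wx": 0, "wy": 0, "wz": 0, "grip": 0.1},
    {"x": -0.062, "y": -0.269, "z": -0.12, "wx": 0, "wy": 0, "wz": 0, "grip": 0.1},
    {"x": -0.062, "y": -0.269, "z": -0.12, "wx": 0, "wy": 0, "wz": 0, "grip": 0.1},
    {"x": -0.062, "y": -0.269, "z": -0.12, "wx": 0, "wy": 0, "wz": 0, "grip": 0.1},
  ],
  grip_force=25,
)

```text
time: 21.12
position: [0.5301, -0.0152, 0.2136]
ee_rot: [0.983, -0.186, -0.001, 0.0]
ft_force: [-0.6, -0.3, -0.8]
width: 0.0257
grasp_force: 25.0
```

Run:
```python
from ov import *
c,s=wcap("w7"); p=np.array(s["position"]); print(s["time"],p.round(4),s["ft_force"])
S=eyes.capture("scene"); pickle.dump(S,open("s7.pkl","wb"))
print(wproj(c,[.5303,-.0143,.078]),wproj(c,p-[0,0,.11]), wproj(c,p+[0,0,.034]))
g=cv2.cvtColor(c["image"],cv2.COLOR_RGB2GRAY)
n,l,st,ce=cv2.connectedComponentsWithStats((g>90).astype(np.uint8)); e=wproj(c,p+[0,0,.034])
for i in range(1,n):
    if np.hypot(*(ce[i]-e))<40 and 100<st[i,4]<6000: print("button?",ce[i].round(1),st[i].tolist(),whit(c,*ce[i],p[2]+.034).round(4))
r=R.from_quat(s["ee_rot"]); d=np.array([.5303,-.0143,0])-p; print(r.inv().apply(d)[:2]/.8)
cv2.imwrite("pics/m7a.png",c["image"][:,:,::-1])
i2=cv2.resize(S["image"][120:270,180:330,::-1],(600,600),interpolation=cv2.INTER_CUBIC); cv2.imwrite("pics/m7b.png",i2)
# spot visible? model tip/spot in scene
print(proj(S,[.5303,-.0143,.078]),proj(S,p-[0,0,.11]))
```

```text
21.125 [ 0.5301 -0.0152  0.2136] [-0.62884647 -0.34640598 -0.77673666]
[254.13959757 190.57478347] [255.0044962  197.83474892] [254.38432518 289.78262821]
[ 5.92814969e-05 -1.19662345e-03]
[261.70640244 183.95599542] [261.80944324 176.70812154]
```

Aligned to within about 1 mm: pose (0.5301, -0.0152) against the spot at (0.5303, -0.0143). I'll correct y and lower gently until about 7 mm of plunger is in.

Call:
jog_arm(
  targets=[
    {"x": 0, "y": -0.001, "z": 0.01, "wx": 0, "wy": 0, "wz": 0, "grip": 0.1},
    {"x": 0, "y": -0.001, "z": 0.02, "wx": 0, "wy": 0, "wz": 0, "grip": 0.1},
    {"x": 0, "y": -0.001, "z": 0.028, "wx": 0, "wy": 0, "wz": 0, "grip": 0.1},
    {"x": 0, "y": -0.001, "z": 0.03, "wx": 0, "wy": 0, "wz": 0, "grip": 0.1},
    {"x": 0, "y": -0.001, "z": 0.032, "wx": 0, "wy": 0, "wz": 0, "grip": 0.1},
    {"x": 0, "y": -0.001, "z": 0.034, "wx": 0, "wy": 0, "wz": 0, "grip": 0.1},
    {"x": 0, "y": -0.001, "z": 0.036, "wx": 0, "wy": 0, "wz": 0, "grip": 0.1},
    {"x": 0, "y": -0.001, "z": 0.038, "wx": 0, "wy": 0, "wz": 0, "grip": 0.1},
    {"x": 0, "y": -0.001, "z": 0.04, "wx": 0, "wy": 0, "wz": 0, "grip": 0.1},
    {"x": 0, "y": -0.001, "z": 0.041, "wx": 0, "wy": 0, "wz": 0, "grip": 0.1},
    {"x": 0, "y": -0.001, "z": 0.041, "wx": 0, "wy": 0, "wz": 0, "grip": 0.1},
    {"x": 0, "y": -0.001, "z": 0.041, "wx": 0, "wy": 0, "wz": 0, "grip": 0.1},
    {"x": 0, "y": -0.001, "z": 0.041, "wx": 0, "wy": 0, "wz": 0, "grip": 0.1},
  ],
  grip_force=25,
)

```text
time: 22.85
position: [0.5309, -0.0136, 0.1814]
ee_rot: [0.983, -0.185, 0.0, -0.0]
ft_force: [-0.2, 0.7, 0.9]
width: 0.0259
grasp_force: 25.0
```

Run:
```python
from ov import *
F=[]
for i in range(6):
    c,s=wcap("w8"); F.append(s["ft_force"])
p=np.array(s["position"]); print(s["time"],p.round(4),np.mean(F,0).round(2),np.std(F,0).round(2),np.abs(s["dq"]).max())
g=cv2.cvtColor(c["image"],cv2.COLOR_RGB2GRAY); e=wproj(c,[.5303,-.0143,.078]); print("spot at",e)
for v in range(int(e[1])-14,int(e[1])+15,2): print(v,g[v,int(e[0])-24:int(e[0])+25:3])
```

```text
23.1 [ 0.5309 -0.0136  0.1813] [0.08 0.16 1.46] [0.36 0.53 0.47] 0.0017959482569761675
spot at [256.04538265 200.4486554 ]
186 [101  95  88  72 107 128 172 127 131 132 132 126 129 131 141 156 156]
188 [117  99  89  89 103 184 192 128 132 131 132 132 127 185 153 154 155]
190 [166 100  91  98 118 195 193 132 134 132 131 133 131 131 148 154 154]
192 [168 100  87  82 118 204 191 131 134 133 132 131 133 133 149 152 153]
194 [167  97  82 101 195 203 187 129 109 154 133 132 132 135 209 153 223]
196 [134  75  72 131 188 199 147  81  75  67 127 132 132 134 227 225 224]
198 [ 75  64 105 181 185 194 139  87  72  66  65 134 133 177 227 225 224]
200 [ 71  95 166 187 178 185  98  97  71  77  54 134 183 222 226 224 224]
202 [145 174 163  91  79  72  44  45  34  37  26  92  90 133 221 224 225]
204 [181 178  51  11  11  13  11  11  12  13  11  12  14  11 150 224 225]
206 [178 177  17  11  11  13  13  11  12  11  11  13  11  12  14 226 226]
208 [175 175  16  10  10  14  11  12  11  12  13  12  11  12  13 226 227]
210 [179 185  13  12  11  13  12  13  10  12  12  14  11  11  13 226 227]
212 [175 144  13  11  12  12  12  13  12  11  11  12  13  10  14 217 227]
214 [198 122  12  12  13  11  11  14  12  13  10  12  12  11  13 215 227]
```

The net load is about 3 N (1.5 N measured plus the gauge's 1.6 N weight), which is about half travel. The spot's visible edge is where predicted and the arm is still, so I'm handing in.

```bash
python3 -c "
from workcell import job
print(job.hand_in())"
```

```text
the job is handed in; nothing more can be done
None
```

I handed the job in with both collars seated on the spindle and the gauge still held on the spot at about 3 N (roughly half way in). I had used all 10 picture views by then, so the final contact was checked only from the force and pixel readings. No verdict was returned.

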